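# Level a lamp riser with a wedge

### The arm

A 7-joint arm with a two-finger parallel gripper is mounted at the origin on the work surface. World frame = base frame: x ahead of the robot, y to its left, z up, the work surface at z = 0. Lengths are in m, angles in rad, forces in N, time in s.
With the tool pointing down it reaches from about 0.4 to 0.85 m from the base axis. Payload 10.4 kg.
Tool frame: the origin (TCP) lies midway between the tips of the shut fingers; the grasp point (between the pads) lies 19 mm behind it; z points along the fingers, y is the line along which they close (so a half turn about z gives the same grasp; the last joint's range is limited). The gripper opens to 87 mm and grips with 3 to 60 N. Pads are 19 mm wide; open, the fingers measure 117 mm over their backs; the gripper's body (75 mm by 190 mm) begins 51 mm behind the grasp point.
Start: joints at [1.201, 0.332, -0.065, 1.46, 0.022, 1.35, -0.088], TCP at [0.212, -0.588, 0.223] pointing down, gripper open.
Joint ranges: [-2.6, 2.6], [-0.5, 2.12], [-1.47, 1.34], [0.16, 2.42], [-1.27, 4.41], [0.06, 2.06], [-2.6, 2.6]. Speed limits (rad/s): [2.22, 2.22, 2.79, 2.79, 3.14, 3.14, 3.14].

### API

Orientations are given as a unit quaternion [w, x, y, z].
In Python, from workcell import robot gives the robot as it stands. The module is installed in compiled form; this text tells all that it offers.
- The arm moves only by the tool play_rows, never from a script. Its arguments are lists of equal length, an entry for each row: "fingers": the gripper's target within -1 to 1 (shut at 1, half-way at 0, fully open at -1); "offset": the shift along the world's x, y, z in cm, a list of three; "delta_rot": the turn, a rotation vector about the world's x, y, z in rad, a list of three. A call has 1 to 8 rows; each row is the pose to reach, as a shift and turn from the pose commanded when the call began; what a row does not reach only later rows make up. A row lasts 1/10 s, in which the tool goes at most 50 mm and 8.59 degrees, less where a joint would pass 70% of its speed; a pose out of reach is approached as far as the arm can. A call with a gripper value outside its range is refused whole. The fingers move at their own pace and stop on an object; the grip force is fixed at half the most. Time passes only in rows, so rows that repeat a pose let the fingers close. It gives the time, the measured TCP pose, the force, the opening and the grip force at its end, in the units of the state.
- robot.observe(): the state, without advancing time (a new reading comes with each control period).
- robot.snapshot(name): name is "side" or "top" or "wrist"; returns the picture (400x640x3 uint8, red, green, blue); there is no depth.
- robot.get_calibration(name): a dict with "fx", "fy", "cx", "cy" (pixels), "D" ([k1, k2, p1, p2, k3] as OpenCV has them; the pictures are not rectified), "R" (3x3) and "t" (3): a world point X has camera coordinates R X + t; the wrist camera has in their place "T_tool_cam" (4x4, takes a point from camera to tool coordinates, whose origin is the TCP and whose axes are the flange's). Camera axes: x right, y down, z forward; pixel columns grow to the right and rows downward; lengths in m; the calibration is good to about 2 mm. A picture is of the moment at which its call begins: read the wrist's pose just before it. get_calibration takes no time and is no camera call.
- robot.finish_job(): hands the job in; it is judged then, once.
Trained networks look in the newest picture that a camera, given by its name, has taken for a name from the list of things; names that differ only in an ending like _2 or _b are one class to them, and where a whole thing is asked for, a point or a joint stands for the part that bears it (a point fixed in the world has none). Each returns a list of dicts, best first, with "p" (0 to 1); they miss things now and then, are a little off and sometimes report something else, mostly with a low value. They report only what shows in the picture. A call takes as long as a camera call.
- robot.boxes_of(label, camera): "extent" ([left, top, right, bottom] in pixels, round what is visible of it).
The state is a dict: "t": time; "joints": joint angles; "joint_velocities": joint speeds; "effort": joint torques, N m; "ee_pos": TCP position; "orientation": TCP orientation; "ft_force": force on the tool from outside, world axes, zero at the start; "wrist_torque": the same for the moment, N m; "grip_width": opening from 0.0 (shut) to 1.0 (fully open); "grip_force": force on a finger pad.
Only numpy, scipy, OpenCV 4.12 (cv2) and the standard library are available. Lean on these libraries where they do the work, as an engineer would, in place of code of your own. Each camera call takes 0.05 s, during which the arm holds its last target. There are 200 camera calls.

### The job

In this display case the grey riser under the oil lamp slopes, because its back feet stand on the cable trunking. Take the largest of the three wooden wedges out of the caddy, lay it flat on the case floor and push it, thin end first, under the middle of the riser's low front edge until the riser sits level, then let go and leave it there. Go gently: the lamp must stay standing in its place on the riser, the riser must stay against the trunking's upstand, and the other glass and the two smaller wedges must be left where they are.

Things in the scene. Friction and masses are not known exactly. Their poses are not given: they have to be found in the camera images.
- riser: Grey painted display board, 220 deep (x) x 260 wide (y) x 18 mm thick, about 0.75 kg, on four rubber feet 6 mm high, 16 mm across, set at x +-95, y +-112 mm. Origin: middle, at the level of the feet's undersides; z up through the board. Its -x edge is the low front edge. Back feet stand on the trunking, front feet on the case floor. Loose, tips and slides.
- riser_front (a point): Middle of the lower front edge of the riser's board (at x -110, z +6 mm of the riser); same axes as the riser. At the start it is about 5.5 mm above the floor (the riser slopes 3 degrees); with the riser level it is 16 mm up (trunking step 10 plus feet 6).
- trunking: Fixed aluminium cable trunking: a step 70 mm deep (x), 360 mm long (y), top face 10 mm above its origin, and behind it (+x) an upstand 44 mm high against which the riser's back edge lies. Origin: centre of the step's underside, on the case floor (z = 0).
- lamp: Old oil lamp standing loose on the riser: dark round foot 104 mm across, brass stem, glass bowl 100 mm across, narrow glass chimney; 290 mm tall, about 0.65 kg. Origin: centre of the foot's underside.
- wedge_large_center (a point): Largest beech wedge: 140 mm long, 38 mm wide (y), 24 mm thick at the thick end tapering evenly to 2.5 mm at the thin end, 60 g. Point: half-way along, mid-width, mid-thickness (6.6 mm over the base face). x runs along the base face to the thin end, z from the base face to the sloping face. It starts upright in a caddy pocket, thin end up. Either face may lie down.
- wedge_medium_center (a point): Middle beech wedge, 105 mm long, 38 mm wide, 12 mm thick at the thick end, upright in the caddy. Too thin for this job. Point at its middle, axes as for the largest.
- wedge_small_center (a point): Smallest beech wedge, 80 mm long, 38 mm wide, 9 mm thick at the thick end, upright in the caddy. Too thin for this job. Point at its middle, axes as for the largest.
- caddy: Fixed open plywood caddy, 122 (x) x 56 (y) x 66 mm high, with three pockets in a row along x, 39 mm apart, each 34 (x) x 46 (y) mm inside, floor 6 mm up. One wedge stands in each, its width along the caddy's y. Origin: centre of the underside.
- chimney: Loose clear glass lamp chimney standing on the floor, 90 mm across, 230 mm tall, 0.35 kg. Origin: centre of the underside.
- shade: Loose clear ribbed glass shade standing on its wide mouth, 123 mm across, narrowing to a dark collar 46 mm across; 126 mm tall, 0.45 kg. Origin: centre of the underside.
- float: Loose dark brown glass oval, 100 mm across, in a cork ring 92 mm across; 151 mm tall in all, 0.5 kg. Origin: centre of the ring's underside.

How it is judged:
At the end, for the whole second after the job is handed in: The riser is level within 0.7 degrees, raised by the largest wedge, which lies under the middle of its front edge (within 30 mm) and lies flat, pointing straight in (within 20 degrees). Riser against the upstand, within 20 mm; lamp upright, in place; glass and small wedges unmoved; all let go (angle between riser's own z axis and vertical below 0.012 rad and linear speed of riser below 0.01 m/s and y of wedge_large_center in the frame of riser between -0.03 and 0.03 m and x of wedge_large_center in the frame of riser between -0.14 and -0.05 m and angle between the x axis of wedge_large_center and the x axis of riser, either way round below 0.35 rad and angle between the z axis of wedge_large_center and the z axis of riser, either way round below 0.25 rad and x of riser in the frame of trunking above -0.088 m and distance of riser from where it was at the start of the episode below 0.02 m and angle between lamp's own z axis and vertical below 0.03 rad and x of lamp in the frame of riser between -0.01 and 0.03 m and y of lamp in the frame of riser between -0.02 and 0.02 m and distance of each of chimney, shade, float from where it was at the start of the episode below 0.025 m and distance of each of wedge_medium_center, wedge_small_center from where it was at the start of the episode below 0.04 m); the robot touches nothing.
It fails at once if the lamp is tipped or knocked about (angle between lamp's own z axis and vertical above 0.15 rad or distance of lamp from where it was at the start of the episode above 0.04 m).
It fails at once if the glass chimney, shade or oval is shoved or tipped (distance of any of chimney, shade, float from where it was at the start of the episode above 0.025 m or angle between any of chimney, shade, float's own z axis and vertical above 0.2 rad).
It fails at once if a smaller wedge is taken or knocked out of its place (distance of any of wedge_medium_center, wedge_small_center from where it was at the start of the episode above 0.04 m).
It also fails if it takes over 72 s, if anything falls off the work surface, if the arm or the gripper's body presses on something with over 40 N, if the wrist force passes 120 N, or if a joint passes its speed limit or range.

## Working session

There is one attempt and no reset: what is moved stays moved. The work goes in short steps, Python scripts to look and compute and a tool call to move; the robot and the scene stay as the last step left them, time stands still between calls to the robot, and variables do not carry over. Pictures are saved under pics/ and viewed, at most 10 in all, crops included, and the job is handed in when it is done.

Besides the shell and the picture viewer there is one more tool, called after ">>>" by a JSON object that holds its "fn" and its "kwargs", one argument or row to a line. play_rows: Moves the arm, as the interface text tells. Its arguments: {"type":"object","properties":{"fingers":{"type":"array"},"offset":{"type":"array"},"delta_rot":{"type":"array"}},"required":["fingers","offset","delta_rot"]}

```bash
mkdir -p pics; cat > h.py <<'E'
import numpy as np, cv2
from workcell import robot
def ray(name,px):
    c=robot.get_calibration(name)
    K=np.array([[c["fx"],0,c["cx"]],[0,c["fy"],c["cy"]],[0,0,1]])
    u=cv2.undistortPoints(np.array([[px]],float),K,np.array(c["D"],float))[0,0]
    R=np.array(c["R"]);t=np.array(c["t"])
    return -R.T@t, R.T@np.array([u[0],u[1],1])
def onz(name,px,z):
    o,d=ray(name,px); return o+d*(z-o[2])/d[2]
def proj(name,X):
    c=robot.get_calibration(name)
    K=np.array([[c["fx"],0,c["cx"]],[0,c["fy"],c["cy"]],[0,0,1]])
    r,_=cv2.Rodrigues(np.array(c["R"]))
    return cv2.projectPoints(np.array(X,float).reshape(-1,3),r,np.array(c["t"],float),K,np.array(c["D"],float))[0][:,0]
def save(name,f):
    im=robot.snapshot(name); cv2.imwrite(f"pics/{f}.png",im[:,:,::-1]); return im
E
python3 - <<'E'
from h import *
a=save("top","top0");b=save("side","side0")
for n in ("top","side"):
    c=robot.get_calibration(n); print(n,-np.array(c["R"]).T@np.array(c["t"]),np.array(c["R"]).round(2).tolist(),c["fx"])
    for l in ["riser","riser_front","trunking","lamp","wedge_large_center","wedge_medium_center","wedge_small_center","caddy","chimney","shade","float"]:
        print(l,[(np.round(x["extent"]).tolist(),round(x["p"],2)) for x in robot.boxes_of(l,n)[:2]])
print(robot.observe())
E
```

```text
top [ 0.51480315 -0.00667515  1.20552698] [[-0.01, -1.0, -0.03], [-1.0, 0.01, -0.05], [0.05, 0.02, -1.0]] 482.32858699929557
riser [([249.0, 78.0, 364.0, 182.0], 0.56)]
riser_front [([249.0, 81.0, 366.0, 184.0], 0.92), ([327.0, 197.0, 378.0, 245.0], 0.67)]
trunking [([239.0, 68.0, 386.0, 128.0], 0.63), ([281.0, 91.0, 329.0, 148.0], 0.18)]
lamp [([280.0, 92.0, 328.0, 147.0], 0.61), ([199.0, 175.0, 252.0, 215.0], 0.49)]
wedge_large_center [([282.0, 91.0, 324.0, 147.0], 0.7), ([178.0, 254.0, 203.0, 267.0], 0.6)]
wedge_medium_center [([179.0, 289.0, 201.0, 295.0], 0.65)]
wedge_small_center [([188.0, 272.0, 201.0, 275.0], 0.42)]
caddy [([180.0, 252.0, 214.0, 310.0], 0.69)]
chimney [([199.0, 176.0, 250.0, 215.0], 0.56)]
shade [([279.0, 90.0, 330.0, 150.0], 0.49)]
float [([434.0, 262.0, 487.0, 300.0], 0.75), ([239.0, 69.0, 387.0, 126.0], 0.72)]
side [0.05536382 0.84794987 0.88531631] [[-0.86, -0.52, -0.02], [-0.3, 0.54, -0.79], [0.42, -0.67, -0.62]] 435.6427998315863
riser [([222.0, 184.0, 333.0, 252.0], 0.96)]
riser_front [([222.0, 181.0, 329.0, 250.0], 0.77)]
trunking [([205.0, 178.0, 306
[... 447 characters left out ...]
([ 1.20137879,  0.33222162, -0.06470846,  1.46010449,  0.02164915,
        1.34988242, -0.08849421]), 'joint_velocities': array([ 0.0005701 , -0.0005829 ,  0.00115262,  0.0011047 , -0.00164377,
        0.0003671 , -0.00018687]), 'effort': array([ 1.06743013e-03, -6.23035526e+01,  2.43920542e-02, -3.90135491e+01,
       -6.11344236e-02,  3.13561969e-02, -3.16007231e-05]), 'ee_pos': array([ 0.21245717, -0.58780937,  0.22255991]), 'orientation': array([ 4.25487586e-05,  9.84999931e-01,  1.72554728e-01, -5.26880593e-06]), 'ft_force': array([-0.30822258,  0.5418966 ,  0.41203671]), 'wrist_torque': array([ 0.00495792, -0.00426829, -0.04079226]), 'grip_force': 0.0, 'grip_width': 1.0008380158394117}
```

View pics/top0.png

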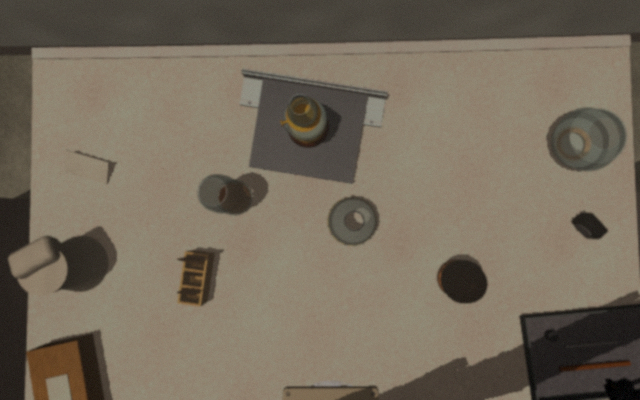

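View pics/side0.png

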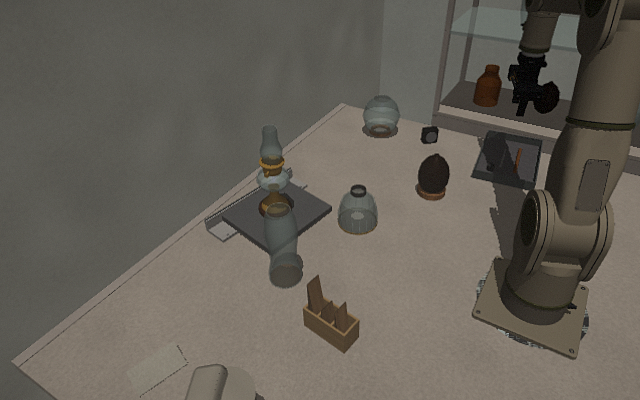

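```bash
python3 - <<'E'
from h import *
im=cv2.imread("pics/top0.png"); 
a=cv2.resize(im[60:190,235:395],None,fx=4.5,fy=4.5,interpolation=cv2.INTER_CUBIC)
b=cv2.resize(im[240:315,170:225],None,fx=7.8,fy=7.8,interpolation=cv2.INTER_CUBIC)
cv2.imwrite("pics/c1.png",np.clip(a*1.5,0,255).astype(np.uint8));cv2.imwrite("pics/c2.png",np.clip(b*1.5,0,255).astype(np.uint8))
f=lambda p,z:onz("top",p,z).round(3)
for n,p,z in [("FL",(249,167),.024),("FR",(355,183),.024),("chim",(240,195),0),("chimtop",(212,193),.23),("shade base",(353,220),0.02),("float",(462,280),.06),("caddy",(194,277),.066)]: print(n,f(p,z))
for n,p in [("chimbase",(285,270)),("chim2",(285,275)),("caddybot",(345,350)),("shade",(358,222))]: print(n,onz("side",p,0).round(3))
print("caddytop L/R/T/B",[f(p,.066) for p in [(180,250),(208,250),(178,302),(204,305)]])
c=robot.get_calibration("wrist"); print(c["fx"],c["cx"],c["cy"],np.round(c["T_tool_cam"],3))
E
```

```text
FL [0.654 0.192 0.024]
FR [ 0.611 -0.069  0.024]
chim [0.586 0.219 0.   ]
chimtop [0.578 0.233 0.23 ]
shade base [ 0.52  -0.063  0.02 ]
float [ 0.378 -0.312  0.06 ]
caddy [0.391 0.315 0.066]
chimbase [0.592 0.217 0.   ]
chim2 [0.581 0.232 0.   ]
caddybot [0.331 0.348 0.   ]
shade [ 0.512 -0.058  0.   ]
caddytop L/R/T/B [array([0.454, 0.349, 0.066]), array([0.453, 0.282, 0.066]), array([0.333, 0.353, 0.066]), array([0.325, 0.291, 0.066])]
332.9513662324948 322.1409677975568 204.01825366615947 [[ 0.001 -0.957 -0.29   0.078]
 [ 1.     0.001  0.001  0.001]
 [-0.001 -0.29   0.957 -0.162]
 [ 0.     0.     0.     1.   ]]
```

View pics/c1.png

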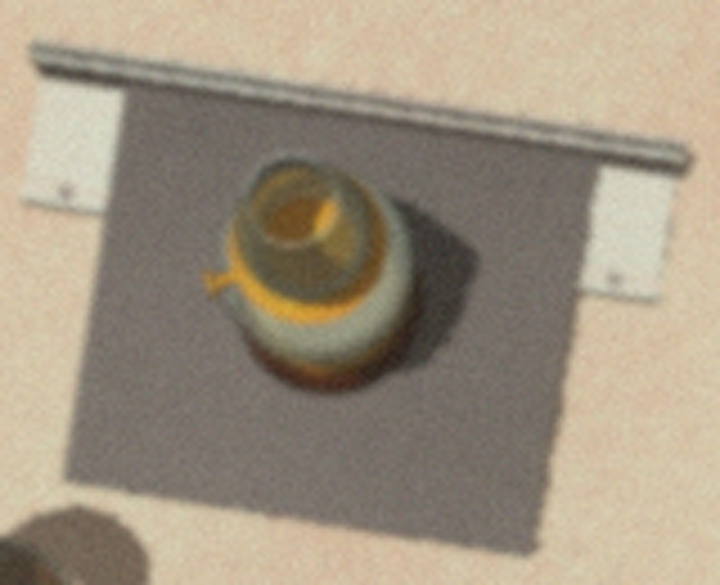

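View pics/c2.png

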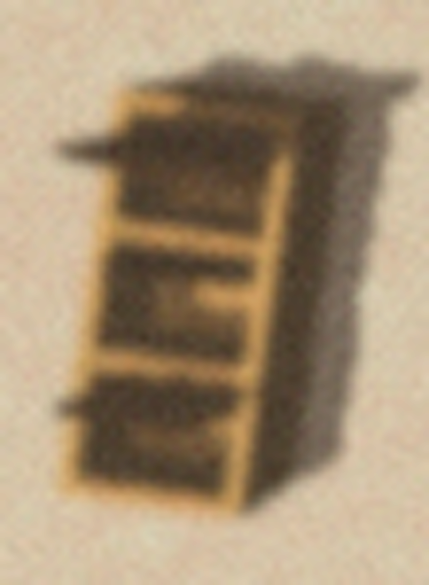

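```bash
python3 - <<'E'
from h import *
f=lambda p,z:onz("top",p,z)
C=[f((170+a/7.8,240+b/7.8),.066) for a,b in [(120,90),(295,115),(65,488),(240,510)]]
m=np.mean(C,0); d=(C[0]+C[1]-C[2]-C[3])/2
print("caddy",m,np.linalg.norm(d),np.linalg.norm(C[0]-C[1]),"yaw",np.arctan2(d[1],d[0]))
u=d/np.linalg.norm(d); print("large pocket",m+.039*u)
for a in (60,120): print("thin edge",f((170+a/7.8,240+148/7.8),.146))
R=[f((235+a/4.5,60+b/4.5),z) for a,b,z in [(65,478,.0235),(535,553,.0235),(124,92,.034),(600,165,.034)]]
d=(R[2]+R[3]-R[0]-R[1])/2;print("riser",np.array(R).round(4).tolist(),"front",(R[0]+R[1])/2,"yaw",np.arctan2(d[1],d[0]),np.linalg.norm(d))
print("lampfoot px", [f((235+a/4.5,60+b/4.5),.034).round(3) for a,b in [(325,392),(410,330)]])
E
```

```text
caddy [0.38724123 0.31744032 0.066     ] 0.11935339272486632 0.053740122948460256 yaw -0.13454733170237942
large pocket [0.42588875 0.31220879 0.066     ]
thin edge [0.43896416 0.32875884 0.146     ]
thin edge [0.4387561 0.3118496 0.146    ]
riser [[0.6559, 0.1907, 0.0235], [0.6111, -0.0662, 0.0235], [0.8667, 0.1554, 0.034], [0.8215, -0.1042, 0.034]] front [0.63352021 0.06226074 0.0235    ] yaw -0.1724275550444718 0.21397989121718106
lampfoot px [array([0.7  , 0.047, 0.034]), array([0.733, 0.   , 0.034])]
```

>>> {"fn": "play_rows", "kwargs": {
  "fingers": [-1,-1,-1,-1,-1,-1,-1,-1],
  "offset": [
    [2,2,4],
    [4,5,8],
    [7,9,12],
    [10,13,16],
    [13,17,16],
    [16,21,16],
    [19,25,16],
    [22,29,16]
  ],
  "delta_rot": [
    [0,0,0.13],
    [0,0,0.26],
    [0,0,0.39],
    [0,0,0.52],
    [0,0,0.65],
    [0,0,0.78],
    [0,0,0.91],
    [0,0,1.04]
  ]
}}

```text
t: 2.0
ee_pos: [0.4173, -0.3175, 0.3829]
orientation: [0.001, 0.767, 0.641, 0.0]
ft_force: [0.7, -0.9, -0.1]
grip_width: 1.001
grip_force: 0.0
```

>>> {"fn": "play_rows", "kwargs": {
  "fingers": [-1,-1,-1,-1,-1,-1,-1,-1],
  "offset": [
    [1,4.5,0],
    [2,9,0],
    [3,13.5,0],
    [4,18,0],
    [4,22.5,0],
    [4,27,0],
    [4,31.5,0],
    [4,36,0]
  ],
  "delta_rot": [
    [0,0,0.12],
    [0,0,0.24],
    [0,0,0.36],
    [0,0,0.48],
    [0,0,0.6],
    [0,0,0.72],
    [0,0,0.84],
    [0,0,0.96]
  ]
}}

```text
t: 2.8
ee_pos: [0.456, 0.0426, 0.3825]
orientation: [0.0, 0.385, 0.923, -0.0]
ft_force: [1.6, -1.0, -0.0]
grip_width: 0.997
grip_force: 0.0
```

>>> {"fn": "play_rows", "kwargs": {
  "fingers": [-1,-1,-1,-1,-1,-1,-1,-1],
  "offset": [
    [-1,4.5,0],
    [-2,9,-2],
    [-3,13.5,-4],
    [-4,18,-7],
    [-4,22,-10],
    [-4,25,-12],
    [-4,25,-12],
    [-4,25,-12]
  ],
  "delta_rot": [
    [0,0,0.12],
    [0,0,0.24],
    [0,0,0.36],
    [0,0,0.48],
    [0,0,0.6],
    [0,0,0.66],
    [0,0,0.66],
    [0,0,0.66]
  ]
}}

```text
t: 3.6
ee_pos: [0.4159, 0.2912, 0.2619]
orientation: [-0.001, 0.067, 0.998, 0.0]
ft_force: [-0.1, -1.0, -0.3]
grip_width: 1.0
grip_force: 0.0
```

```bash
python3 - <<'E'
from h import *
o=robot.observe(); print(o["ee_pos"],o["orientation"],o["joints"].round(2))
save("wrist","w1"); print(robot.boxes_of("wedge_large_center","wrist"))
E
```

```text
[0.41589837 0.2912074  0.26187293] [-8.31054581e-04  6.66407515e-02  9.97776685e-01  8.57494376e-05] [ 0.25  0.16 -1.04  1.66  0.14  1.4   0.64]
[{'extent': [325.5, 169.5, 373.7, 216.8], 'p': 0.64}]
```

View pics/w1.png

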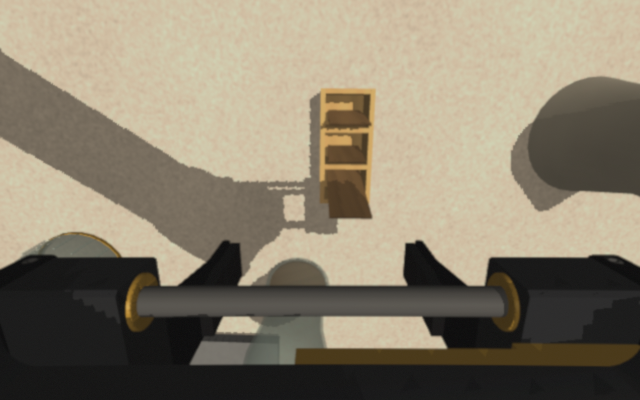

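```bash
cat >> h.py <<'E'
from scipy.spatial.transform import Rotation as Ro
def wz(px,z,o):
    c=robot.get_calibration("wrist")
    K=np.array([[c["fx"],0,c["cx"]],[0,c["fy"],c["cy"]],[0,0,1]])
    u=cv2.undistortPoints(np.array([[px]],float),K,np.array(c["D"],float))[0,0]
    T=np.eye(4);T[:3,:3]=Ro.from_quat(np.r_[o["orientation"][1:],o["orientation"][0]]).as_matrix();T[:3,3]=o["ee_pos"]
    W=T@np.array(c["T_tool_cam"]); d=W[:3,:3]@np.array([u[0],u[1],1]); return W[:3,3]+d*(z-W[2,3])/d[2]
E
python3 - <<'E'
from h import *
o=robot.observe()
for p,z in [((331,217),.146),((372,218),.146),((328,182),.066),((366,182),.066),((322,90),.066),((375,90),.066),((323,202),.066),((372,202),.066)]: print(p,wz(p,z,o).round(4))
E
```

```text
(331, 217) [0.4331 0.2942 0.146 ]
(372, 218) [0.439 0.33  0.146]
(328, 182) [0.42   0.2945 0.066 ]
(366, 182) [0.4257 0.3361 0.066 ]
(322, 90) [0.3241 0.301  0.066 ]
(375, 90) [0.3315 0.3544 0.066 ]
(323, 202) [0.4421 0.286  0.066 ]
(372, 202) [0.4495 0.3405 0.066 ]
```

>>> {"fn": "play_rows", "kwargs": {
  "fingers": [-1,-1,-1,-1,-1,-1,-1,-1],
  "offset": [
    [1,1.2,-2],
    [1.7,2.1,-5],
    [1.7,2.1,-8],
    [1.7,2.1,-11],
    [1.7,2.1,-14],
    [1.7,2.1,-16.5],
    [1.7,2.1,-18],
    [1.7,2.1,-18]
  ],
  "delta_rot": [
    [0,0,0],
    [0,0,0],
    [0,0,0],
    [0,0,0],
    [0,0,0],
    [0,0,0],
    [0,0,0],
    [0,0,0]
  ]
}}

```text
t: 4.5
ee_pos: [0.4335, 0.3103, 0.0814]
orientation: [-0.001, 0.068, 0.998, -0.001]
ft_force: [0.4, 0.3, -0.1]
grip_width: 1.003
grip_force: 0.0
```

>>> {"fn": "play_rows", "kwargs": {
  "fingers": [1,1,1,1,1,1,1,1],
  "offset": [
    [0,0,0],
    [0,0,0],
    [0,0,0],
    [0,0,0],
    [0,0,0],
    [0,0,0],
    [0,0,0],
    [0,0,0]
  ],
  "delta_rot": [
    [0,0,0],
    [0,0,0],
    [0,0,0],
    [0,0,0],
    [0,0,0],
    [0,0,0],
    [0,0,0],
    [0,0,0]
  ]
}}

```text
t: 5.3
ee_pos: [0.4334, 0.3117, 0.0822]
orientation: [-0.0, 0.067, 0.998, 0.0]
ft_force: [-0.1, -0.1, -0.3]
grip_width: 0.43
grip_force: 30.0
```

>>> {"fn": "play_rows", "kwargs": {
  "fingers": [1,1,1,1,1,1,1,1],
  "offset": [
    [0,0,1],
    [0,0,3],
    [0,0,5.5],
    [0,0,8],
    [0,0,10.5],
    [0,-2,12],
    [0,-5,12],
    [0,-8.5,12]
  ],
  "delta_rot": [
    [0,0,0],
    [0,0,0],
    [0,0,0],
    [0,0,0],
    [0,0,0],
    [0,0,0],
    [0,0,0],
    [0,0,-0.04]
  ]
}}

```text
t: 6.1
ee_pos: [0.4332, 0.227, 0.2033]
orientation: [0.0, 0.086, 0.996, 0.001]
ft_force: [0.6, -1.4, -0.5]
grip_width: 0.43
grip_force: 30.0
```

>>> {"fn": "play_rows", "kwargs": {
  "fingers": [1,1,1,1,1,1,1,1],
  "offset": [
    [0,-4,0],
    [0.5,-8,0],
    [1,-11,0],
    [1.7,-13.2,0],
    [1.7,-13.2,0],
    [1.7,-13.2,0],
    [1.7,-13.2,0],
    [1.7,-13.2,0]
  ],
  "delta_rot": [
    [0,0,0],
    [0,0,0],
    [0.02,0.1,0],
    [0.035,0.2,0],
    [0.055,0.3,0],
    [0.07,0.4,0],
    [0.08,0.45,0],
    [0.08,0.45,0]
  ]
}}

```text
t: 6.9
ee_pos: [0.4509, 0.0945, 0.2016]
orientation: [-0.227, 0.085, 0.97, 0.021]
ft_force: [0.4, 0.5, -1.1]
grip_width: 0.432
grip_force: 30.0
```

```bash
python3 - <<'E'
from h import *
o=robot.observe(); print(o["ee_pos"],o["orientation"],o["joints"].round(2),o["grip_width"])
M=Ro.from_quat(np.r_[o["orientation"][1:],o["orientation"][0]]).as_matrix();print(M.round(3))
E
```

```text
[0.45091053 0.09451294 0.20161886] [-0.22711335  0.08530556  0.96989804  0.02098311] [ 0.47  0.47 -0.86  1.55  0.1   1.68  0.98] 0.43218224346833073
[[-0.882  0.175 -0.437]
 [ 0.156  0.985  0.079]
 [ 0.444  0.002 -0.896]]
```

>>> {"fn": "play_rows", "kwargs": {
  "fingers": [1,1,1,1,1,1,1,1],
  "offset": [
    [-1,-0.5,-2],
    [-1.5,-0.7,-5],
    [-1.5,-0.7,-8],
    [-1.5,-0.7,-10],
    [-1.5,-0.7,-11.2],
    [-1.5,-0.7,-11.8],
    [-1.5,-0.7,-12.1],
    [-1.5,-0.7,-12.2]
  ],
  "delta_rot": [
    [0,0,0],
    [0,0,0],
    [0,0,0],
    [0,0,0],
    [0,0,0],
    [0,0,0],
    [0,0,0],
    [0,0,0]
  ]
}}

```text
t: 7.7
ee_pos: [0.4358, 0.088, 0.0808]
orientation: [-0.225, 0.085, 0.97, 0.02]
ft_force: [-0.4, -0.7, -1.3]
grip_width: 0.437
grip_force: 30.0
```

```bash
python3 - <<'E'
from h import *
o=robot.observe(); print(o["ee_pos"],o["ft_force"])
im=save("side","s2"); b=cv2.resize(im[170:350,230:430],None,fx=3.3,fy=3.3,interpolation=cv2.INTER_CUBIC)[:,:,::-1]
cv2.imwrite("pics/s2c.png",np.clip(b*1.4,0,255).astype(np.uint8))
E
```

```text
[0.43580354 0.08796046 0.08084256] [-0.36063525 -0.68536506 -1.29945022]
```

View pics/s2c.png

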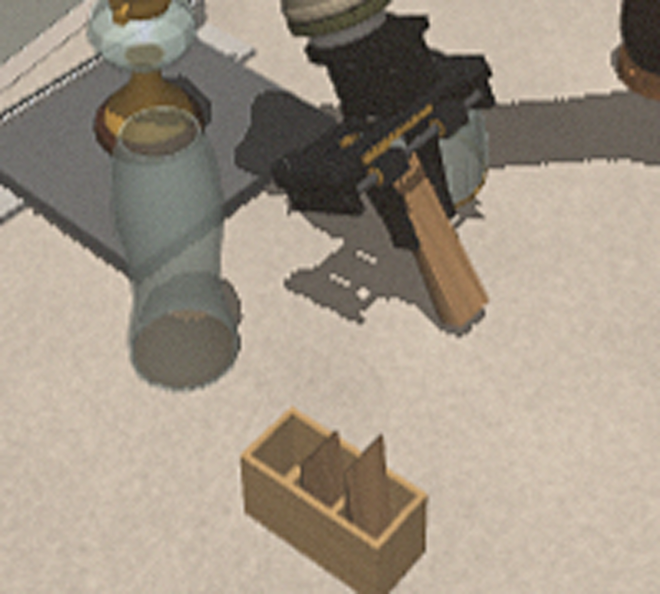

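>>> {"fn": "play_rows", "kwargs": {
  "fingers": [1,1,1,-1,-1,-1,-1,-1],
  "offset": [
    [0,0,-0.2],
    [0,0,-0.4],
    [0,0,-0.4],
    [0,0,-0.4],
    [0,0,-0.4],
    [0,0,-0.4],
    [0,0,-0.4],
    [0,0,-0.4]
  ],
  "delta_rot": [
    [0,0,0],
    [0,0,0],
    [0,0,0],
    [0,0,0],
    [0,0,0],
    [0,0,0],
    [0,0,0],
    [0,0,0]
  ]
}}

```text
t: 8.55
ee_pos: [0.4354, 0.0878, 0.0763]
orientation: [-0.226, 0.085, 0.97, 0.02]
ft_force: [0.2, -0.3, 0.3]
grip_width: 0.802
grip_force: 0.0
```

>>> {"fn": "play_rows", "kwargs": {
  "fingers": [-1,-1,-1,-1,-1,-1,-1,-1],
  "offset": [
    [0,0,3],
    [0,0,6],
    [-1,0,9],
    [-2,0,12],
    [-3,0,15],
    [-3,0,17],
    [-3,0,17],
    [-3,0,17]
  ],
  "delta_rot": [
    [0,0,0],
    [0,0,0],
    [0,0,0],
    [-0.02,-0.1,0],
    [-0.035,-0.2,0],
    [-0.05,-0.3,0],
    [-0.07,-0.4,0],
    [-0.08,-0.45,0]
  ]
}}

```text
t: 9.35
ee_pos: [0.4053, 0.0881, 0.2472]
orientation: [0.003, 0.087, 0.996, -0.001]
ft_force: [-0.2, -0.2, -1.1]
grip_width: 0.997
grip_force: 0.0
```

```bash
python3 - <<'E'
from h import *
o=robot.observe(); print(o["ee_pos"],o["orientation"])
save("wrist","w3"); print(robot.boxes_of("wedge_large_center","wrist"))
im=save("side","s3"); print(robot.boxes_of("wedge_large_center","side"))
a=cv2.resize(im[170:350,230:430],None,fx=2,fy=2)[:,:,::-1]; w=cv2.imread("pics/w3.png")
cv2.imwrite("pics/m3.png",np.hstack([np.clip(a[:360]*1.4,0,255).astype(np.uint8),cv2.resize(w[:, 120:560],(396,360))]))
E
```

```text
[0.40532455 0.08809688 0.24723827] [ 0.00334945  0.08693557  0.99620731 -0.00140692]
[{'extent': [308.2, 172.4, 342.2, 275.4], 'p': 0.89}]
[{'extent': [326.4, 237.8, 370.2, 268.2], 'p': 0.89}]
```

View pics/m3.png

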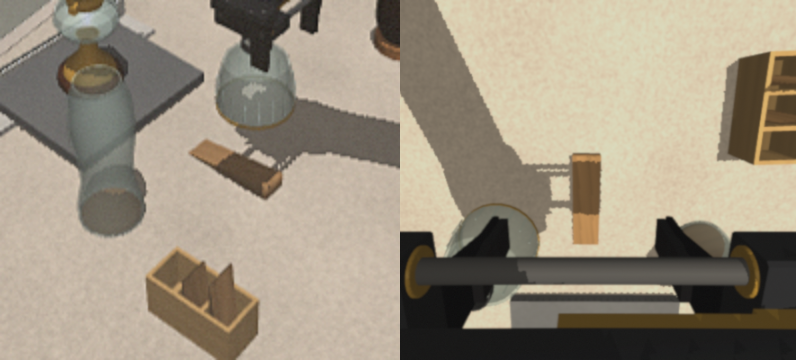

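```bash
python3 - <<'E'
from h import *
o=robot.observe()
A=(wz((309,171),.024,o)+wz((342,171),.024,o))/2; B=(wz((311.5,272),.003,o)+wz((341.5,272),.003,o))/2
print("thick",A,"thin",B,"yaw",np.arctan2(B[1]-A[1],B[0]-A[0]),np.linalg.norm((B-A)[:2]))
y=-.1724;ux=np.array([np.cos(y),np.sin(y)]);uy=np.array([-ux[1],ux[0]]);F=np.array([.6335,.0623])
for n,p in (("thick",A),("thin",B),("tcp",o["ee_pos"]),("shade",[.515,-.06]),("chim",[.585,.222])): d=np.array(p[:2])-F; print(n,d@ux,d@uy)
E
```

```text
thick [0.40049665 0.09043242 0.024     ] thin [0.54158011 0.06756249 0.003     ] yaw -0.1607042848562082 0.14292506863517845
thick -0.23437531887130197 -0.012255702965173313
thin -0.09146002546709184 -0.010584130185122092
tcp -0.229196552861281 -0.014290260141037892
shade -0.09576311284078669 -0.1408153621557064
chim -0.07517712862197341 0.14901254756615387
```

>>> {"fn": "play_rows", "kwargs": {
  "fingers": [-1,-1,-1,-1,-1,-1,-1,-1],
  "offset": [
    [1.2,0,-4],
    [2.4,-0.2,-8],
    [2.4,-0.2,-12],
    [2.4,-0.2,-16],
    [2.4,-0.2,-19.5],
    [2.4,-0.2,-22],
    [2.4,-0.2,-23.5],
    [2.4,-0.2,-24]
  ],
  "delta_rot": [
    [0,0,0],
    [0,0,0],
    [0,0,0],
    [0,0,0],
    [0,0,0],
    [0,0,0],
    [0,0,0],
    [0,0,0]
  ]
}}

```text
t: 10.35
ee_pos: [0.4281, 0.0864, 0.0039]
orientation: [-0.003, 0.087, 0.996, 0.001]
ft_force: [-0.6, 0.1, -0.5]
grip_width: 0.999
grip_force: 0.0
```

>>> {"fn": "play_rows", "kwargs": {
  "fingers": [1,1,1,1,1,1,1,1],
  "offset": [
    [0,0,0],
    [0,0,0],
    [0,0,0],
    [0,0,0],
    [0,0,0],
    [0,0,0],
    [0,0,0],
    [0,0,0]
  ],
  "delta_rot": [
    [0,0,0],
    [0,0,0],
    [0,0,0],
    [0,0,0],
    [0,0,0],
    [0,0,0],
    [0,0,0],
    [0,0,0]
  ]
}}

```text
t: 11.15
ee_pos: [0.4295, 0.0858, 0.0064]
orientation: [0.0, 0.087, 0.996, 0.0]
ft_force: [-0.9, 0.6, 2.2]
grip_width: 0.435
grip_force: 30.0
```

>>> {"fn": "play_rows", "kwargs": {
  "fingers": [1,1,1,1,1,-1,-1,-1],
  "offset": [
    [0,0,0.3],
    [0.7,0.3,0.3],
    [1.5,0.6,0.3],
    [2.2,1,0.3],
    [2.2,1,0],
    [2.2,1,0],
    [2.2,1,0],
    [2.2,1,0]
  ],
  "delta_rot": [
    [0,0,0],
    [0,0,0],
    [0,0,-0.01],
    [0,0,-0.01],
    [0,0,-0.01],
    [0,0,-0.01],
    [0,0,-0.01],
    [0,0,-0.01]
  ]
}}

```text
t: 11.95
ee_pos: [0.451, 0.0956, 0.0061]
orientation: [-0.0, 0.092, 0.996, -0.0]
ft_force: [0.7, 0.2, -0.3]
grip_width: 0.625
grip_force: 0.0
```

>>> {"fn": "play_rows", "kwargs": {
  "fingers": [-1,-1,-1,-1,-1,-1,-1,-1],
  "offset": [
    [0,0,0],
    [0,0,2],
    [0,0,5],
    [0,0,9],
    [-1,0.3,13],
    [-2,0.6,17],
    [-4,0.7,21],
    [-4,0.7,23]
  ],
  "delta_rot": [
    [0,0,0],
    [0,0,0],
    [0,0,0],
    [0,0,0],
    [0,0,0],
    [0,0,0],
    [0,0,0],
    [0,0,0]
  ]
}}

```text
t: 12.75
ee_pos: [0.4107, 0.1038, 0.2395]
orientation: [0.002, 0.092, 0.996, -0.001]
ft_force: [0.9, 0.4, -0.2]
grip_width: 0.997
grip_force: 0.0
```

```bash
python3 - <<'E'
from h import *
o=robot.observe(); print(o["ee_pos"],o["orientation"],o["joints"].round(2))
save("wrist","w4"); b=robot.boxes_of("wedge_large_center","wrist")[0];print(b)
l,t,r,m=b["extent"]
A=(wz((l,t),.024,o)+wz((r,t),.024,o))/2; B=(wz((l,m),.003,o)+wz((r,m),.003,o))/2
y=-.1724;ux=np.array([np.cos(y),np.sin(y)]);uy=np.array([-ux[1],ux[0]]);F=np.array([.6335,.0623])
for n,p in (("thick",A),("thin",B),("tcp",o["ee_pos"])): d=np.array(p[:2])-F; print(n,p,d@ux,d@uy)
E
```

```text
[0.41070594 0.10379616 0.23946316] [ 0.00234693  0.09153025  0.9957986  -0.00136321] [ 0.76 -0.15 -1.    1.89 -0.12  1.33  1.18]
{'extent': [308.0, 188.7, 340.7, 286.6], 'p': 0.84}
thick [0.42617029 0.10129818 0.024     ] -0.21094626245212686 0.002853222471753486
thin [0.5659906  0.07586414 0.003     ] -0.06883552727256181 0.001782005611431459
tcp [0.41070594 0.10379616 0.23946316] -0.22660989244295882 0.002661301267458581
```

>>> {"fn": "play_rows", "kwargs": {
  "fingers": [1,1,1,1,1,1,1,1],
  "offset": [
    [-0.5,0,0],
    [-1,0,0],
    [-1.5,0,0],
    [-1.8,0.2,0],
    [-1.8,0.2,0],
    [-1.8,0.2,0],
    [-1.8,0.2,0],
    [-1.8,0.2,0]
  ],
  "delta_rot": [
    [0,0,-0.14],
    [0,0,-0.28],
    [0,0,-0.42],
    [0,0,-0.56],
    [0,0,-0.7],
    [0,0,-0.84],
    [0,0,-0.98],
    [0,0,-1.12]
  ]
}}

```text
t: 13.65
ee_pos: [0.3929, 0.1046, 0.2352]
orientation: [-0.001, 0.609, 0.793, -0.0]
ft_force: [-0.2, -0.0, 0.8]
grip_width: 0.357
grip_force: 0.0
```

>>> {"fn": "play_rows", "kwargs": {
  "fingers": [1,1,1,1,1,1,1,1],
  "offset": [
    [0,0,-3],
    [0,0,-7],
    [0,0,-11],
    [0,0,-15],
    [0,0,-18],
    [0,0,-18],
    [0,0,-18],
    [0,0,-18]
  ],
  "delta_rot": [
    [0,0,-0.14],
    [0,0,-0.28],
    [0,0,-0.42],
    [0,0,-0.44],
    [0,0,-0.44],
    [0,0,-0.44],
    [0,0,-0.44],
    [0,0,-0.44]
  ]
}}

```text
t: 14.45
ee_pos: [0.393, 0.1054, 0.0564]
orientation: [-0.001, 0.765, 0.644, 0.0]
ft_force: [0.4, -0.1, 0.2]
grip_width: 0.005
grip_force: 0.0
```

```bash
cat >> h.py <<'E'
y=-.1724;ux=np.array([np.cos(y),np.sin(y)]);uy=np.array([-ux[1],ux[0]]);F=np.array([.6335,.0623])
def loc(p): d=np.array(p[:2])-F; return (round(d@ux,4),round(d@uy,4))
E
python3 - <<'E'
from h import *
o=robot.observe(); print(o["ee_pos"],o["joints"].round(2),o["grip_width"],loc(o["ee_pos"]))
M=Ro.from_quat(np.r_[o["orientation"][1:],o["orientation"][0]]).as_matrix();print(M.round(3))
E
```

```text
[0.39300591 0.10541447 0.05637931] [ 0.92  0.26 -1.35  2.14  0.3   0.97 -0.78] 0.004758084312567104 (np.float64(-0.2443), np.float64(0.0012))
[[ 0.172  0.985 -0.001]
 [ 0.985 -0.172  0.001]
 [ 0.001 -0.001 -1.   ]]
```

>>> {"fn": "play_rows", "kwargs": {
  "fingers": [1,1,1,1,1,1,1,1],
  "offset": [
    [0,0,-2],
    [0,0,-3.7],
    [0,0,-4.6],
    [0,0,-4.6],
    [0.5,-0.09,-4.6],
    [1,-0.17,-4.6],
    [1.5,-0.26,-4.6],
    [2,-0.34,-4.6]
  ],
  "delta_rot": [
    [0,0,0],
    [0,0,0],
    [0,0,0],
    [0,0,0],
    [0,0,0],
    [0,0,0],
    [0,0,0],
    [0,0,0]
  ]
}}

```text
t: 15.25
ee_pos: [0.4143, 0.1012, 0.0107]
orientation: [0.0, 0.766, 0.643, 0.0]
ft_force: [0.1, 0.4, -0.5]
grip_width: 0.004
grip_force: 0.0
```

>>> {"fn": "play_rows", "kwargs": {
  "fingers": [1,1,1,1,1,1,1,1],
  "offset": [
    [0.6,-0.1,0],
    [1.2,-0.21,0],
    [1.8,-0.31,0],
    [2.4,-0.42,0],
    [3,-0.52,0],
    [3.6,-0.63,0],
    [4.2,-0.73,0],
    [4.8,-0.84,0]
  ],
  "delta_rot": [
    [0,0,0],
    [0,0,0],
    [0,0,0],
    [0,0,0],
    [0,0,0],
    [0,0,0],
    [0,0,0],
    [0,0,0]
  ]
}}

```text
t: 16.05
ee_pos: [0.4619, 0.0929, 0.0102]
orientation: [-0.0, 0.766, 0.643, 0.0]
ft_force: [-0.0, 1.2, 0.5]
grip_width: 0.003
grip_force: 0.3
```

```bash
python3 - <<'E'
from h import *
o=robot.observe(); print(o["ee_pos"],loc(o["ee_pos"]),o["ft_force"],o["joints"].round(2))
im=save("top","t5"); w=save("side","s5")
for n in ("top","side"): print(robot.boxes_of("wedge_large_center",n)[:2])
a=cv2.resize(im[120:280,240:400],None,fx=2.4,fy=2.4,interpolation=cv2.INTER_CUBIC);b=cv2.resize(w[150:310,240:400],None,fx=2.4,fy=2.4,interpolation=cv2.INTER_CUBIC)
cv2.imwrite("pics/m5.png",np.clip(np.hstack([a,b])[:,:,::-1]*1.4,0,255).astype(np.uint8))
E
```

```text
[0.46186947 0.0928858  0.01022777] (np.float64(-0.1743), np.float64(0.0007)) [-0.04342945  1.23388526  0.46613201] [ 0.67  0.49 -1.11  2.03  0.54  0.96 -0.88]
[{'extent': [287.2, 184.1, 306.5, 231.6], 'p': 0.92}]
[{'extent': [308.0, 231.9, 344.0, 257.3], 'p': 0.81}]
```

View pics/m5.png

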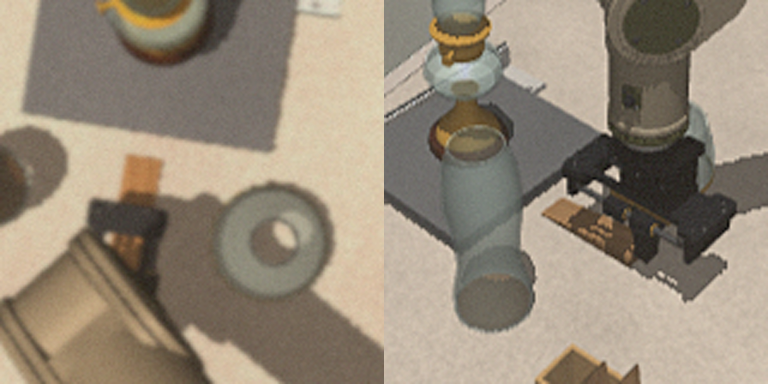

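>>> {"fn": "play_rows", "kwargs": {
  "fingers": [1,1,1,1,1,1,1,1],
  "offset": [
    [0.5,-0.09,0],
    [1,-0.17,0],
    [1.5,-0.26,0],
    [2,-0.35,0],
    [2.5,-0.43,0],
    [3,-0.52,0],
    [3.5,-0.6,0],
    [4,-0.7,0]
  ],
  "delta_rot": [
    [0,0,0],
    [0,0,0],
    [0,0,0],
    [0,0,0],
    [0,0,0],
    [0,0,0],
    [0,0,0],
    [0,0,0]
  ]
}}

```text
t: 17.05
ee_pos: [0.5018, 0.0859, 0.0103]
orientation: [0.0, 0.766, 0.643, 0.0]
ft_force: [-0.7, 0.0, 0.9]
grip_width: 0.007
grip_force: 0.3
```

>>> {"fn": "play_rows", "kwargs": {
  "fingers": [1,1,1,1,1,1,1,1],
  "offset": [
    [0.3,-0.05,0],
    [0.6,-0.1,0],
    [0.9,-0.15,0],
    [1.2,-0.21,0],
    [1.5,-0.26,0],
    [1.8,-0.31,0],
    [2.1,-0.36,0],
    [2.4,-0.41,0]
  ],
  "delta_rot": [
    [0,0,0],
    [0,0,0],
    [0,0,0],
    [0,0,0],
    [0,0,0],
    [0,0,0],
    [0,0,0],
    [0,0,0]
  ]
}}

```text
t: 17.85
ee_pos: [0.5216, 0.0832, 0.0096]
orientation: [-0.002, 0.765, 0.644, -0.003]
ft_force: [-16.8, 3.0, 11.6]
grip_width: 0.001
grip_force: 8.6
```

```bash
cat > m.py <<'E'
from h import *
import sys
o=robot.observe(); print(o["ee_pos"],loc(o["ee_pos"]),o["ft_force"].round(1))
for n in ("top","side"):
    save(n,n+sys.argv[1])
    for l in ("wedge_large_center","lamp","riser"): print(n,l,[(np.round(b["extent"],1).tolist(),round(b["p"],2)) for b in robot.boxes_of(l,n)[:1]])
E
python3 m.py 6; python3 -c "
from h import *
b=[((290,0),)]
print(loc(onz('top',(300,184.6),.005)))"
```

```text
[0.52163878 0.0832329  0.00963983] (np.float64(-0.1138), np.float64(0.0014)) [-16.8   3.   11.6]
top wedge_large_center [([433.6, 262.2, 485.5, 303.6], 0.55)]
top lamp [([282.5, 90.8, 328.6, 149.7], 0.62)]
top riser [([246.7, 76.6, 367.5, 181.0], 0.82)]
side wedge_large_center [([303.8, 225.5, 329.1, 250.0], 0.59)]
side lamp [([320.0, 304.1, 330.7, 327.7], 0.68)]
side riser [([220.9, 181.3, 323.5, 253.6], 0.95)]
(np.float64(-0.0238), np.float64(0.001))
```

>>> {"fn": "play_rows", "kwargs": {
  "fingers": [1,1,1,1,1,1,1,1],
  "offset": [
    [0.2,-0.05,0],
    [0.4,-0.1,0],
    [0.6,-0.15,0],
    [0.8,-0.19,0],
    [1,-0.22,0],
    [1.2,-0.26,0],
    [1.4,-0.3,0],
    [1.6,-0.33,0]
  ],
  "delta_rot": [
    [0,0,0],
    [0,0,0],
    [0,0,0],
    [0,0,0],
    [0,0,0],
    [0,0,0],
    [0,0,0],
    [0,0,0]
  ]
}}

```text
t: 19.05
ee_pos: [0.5378, 0.0801, 0.0097]
orientation: [-0.002, 0.765, 0.644, -0.003]
ft_force: [-15.7, 3.4, 9.6]
grip_width: 0.006
grip_force: 8.2
```

```bash
python3 m.py 7; python3 - <<'E'
from h import *
im=[cv2.imread(f"pics/side{k}.png")[165:275,215:345] for k in (0,7)]
t=cv2.imread("pics/top7.png")[70:200,240:400]
r=lambda a:cv2.resize(a,(396,300),interpolation=cv2.INTER_CUBIC)
cv2.imwrite("pics/m7.png",np.clip(np.vstack([np.hstack([r(im[0]),r(im[1])]),np.hstack([r(t),r(cv2.imread("pics/top0.png")[70:200,240:400])])])*1.4,0,255).astype(np.uint8))
E
```

```text
[0.53779871 0.08005472 0.00968585] (np.float64(-0.0973), np.float64(0.0011)) [-15.7   3.4   9.6]
top wedge_large_center []
top lamp [([282.3, 85.8, 327.8, 144.1], 0.88)]
top riser [([252.0, 77.2, 363.0, 183.0], 0.62)]
side wedge_large_center [([299.5, 223.5, 324.4, 246.4], 0.61)]
side lamp [([254.1, 125.0, 291.2, 218.9], 0.89)]
side riser [([219.8, 181.9, 316.9, 247.8], 0.68)]
```

View pics/m7.png

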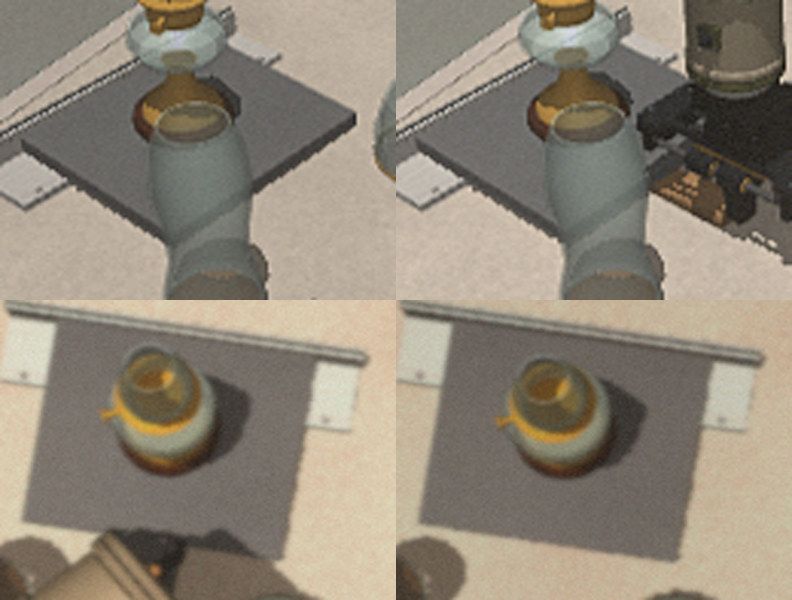

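>>> {"fn": "play_rows", "kwargs": {
  "fingers": [1,1,1,1,1,1,1,1],
  "offset": [
    [0.3,-0.05,0],
    [0.6,-0.11,0],
    [0.9,-0.16,0],
    [1.2,-0.22,0],
    [1.5,-0.27,0],
    [1.8,-0.32,0],
    [2.1,-0.37,0],
    [2.4,-0.42,0]
  ],
  "delta_rot": [
    [0,0,0],
    [0,0,0],
    [0,0,0],
    [0,0,0],
    [0,0,0],
    [0,0,0],
    [0,0,0],
    [0,0,0]
  ]
}}

```text
t: 20.25
ee_pos: [0.562, 0.0759, 0.0097]
orientation: [-0.002, 0.765, 0.644, -0.002]
ft_force: [-14.6, 2.0, 9.0]
grip_width: 0.006
grip_force: 7.9
```

```bash
python3 m.py 8; cat > lv.py <<'E'
# image shift of the lamp's bowl/chimney (top view) relative to the start, against the prediction for a level riser
from h import *
import sys
g=lambda k:cv2.cvtColor(cv2.imread(f"pics/top{k}.png"),cv2.COLOR_BGR2GRAY)
s=8; up=lambda a:cv2.resize(a,None,fx=s,fy=s,interpolation=cv2.INTER_CUBIC)
T=up(g(0)[92:126,284:324])
for k in sys.argv[1:]:
    m=cv2.matchTemplate(up(g(k)[76:140,272:336]),T,cv2.TM_CCOEFF_NORMED); _,v,_,l=cv2.minMaxLoc(m)
    print(k,"shift px",l[0]/s-12,l[1]/s-16,round(v,3))
# chimney top on the lamp: local height h above foot; foot at 0.12 behind front edge (0.10 ahead of back edge)
a=np.deg2rad(3)
for h in (.2,.29):
    P=[]
    for t in (a,0):
        # rotate about back bottom foot edge (local x .205 behind front edge, z .010)
        v=np.array([.12-.205,h+.024]); r=np.array([v[0]*np.cos(t)-v[1]*np.sin(t), v[0]*np.sin(t)+v[1]*np.cos(t)])
        q=F+ux*(.205+r[0]); P.append([q[0],q[1],.010+r[1]])
    p=proj("top",P); print(h,"predicted level shift px",p[1]-p[0])
E
python3 lv.py 6 7 8
```

```text
[0.56198057 0.07590741 0.00967846] (np.float64(-0.0728), np.float64(0.0011)) [-14.6   2.    9. ]
top wedge_large_center []
top lamp [([282.7, 83.8, 327.8, 146.0], 0.61)]
top riser [([246.6, 74.0, 364.3, 182.8], 0.62)]
side wedge_large_center [([299.2, 222.5, 316.0, 243.5], 0.56)]
side lamp [([256.2, 121.2, 288.6, 215.8], 0.59)]
side riser [([221.2, 181.2, 305.6, 246.3], 0.8)]
6 shift px 0.25 -2.5 0.968
7 shift px 0.375 -4.25 0.939
8 shift px 0.5 -6.5 0.895
0.2 predicted level shift px [ 0.79115598 -6.11316109]
0.29 predicted level shift px [ 1.26221988 -9.2817089 ]
```

>>> {"fn": "play_rows", "kwargs": {
  "fingers": [1,1,1,1,1,1],
  "offset": [
    [0.2,-0.05,0],
    [0.4,-0.08,0],
    [0.6,-0.1,0],
    [0.6,-0.1,0],
    [0.3,-0.05,0],
    [0,0,0]
  ],
  "delta_rot": [
    [0,0,0],
    [0,0,0],
    [0,0,0],
    [0,0,0],
    [0,0,0],
    [0,0,0]
  ]
}}

```text
t: 21.25
ee_pos: [0.5655, 0.0744, 0.0102]
orientation: [0.0, 0.766, 0.643, 0.0]
ft_force: [0.5, -0.5, -0.5]
grip_width: 0.002
grip_force: 0.0
```

>>> {"fn": "play_rows", "kwargs": {
  "fingers": [1,1,1,1,1,1,1,1],
  "offset": [
    [-2,0.35,0],
    [-4.5,0.8,0],
    [-7,1.2,0],
    [-9.5,1.6,2],
    [-12,2,6],
    [-14,2.4,10],
    [-15,4,14],
    [-15,5,18]
  ],
  "delta_rot": [
    [0,0,0],
    [0,0,0],
    [0,0,0],
    [0,0,0],
    [0,0,0],
    [0,0,0],
    [0,0,0],
    [0,0,0]
  ]
}}

```text
t: 22.05
ee_pos: [0.4142, 0.1252, 0.1892]
orientation: [-0.0, 0.765, 0.643, -0.001]
ft_force: [0.4, -2.2, 0.1]
grip_width: 0.007
grip_force: 0.0
```

```bash
python3 m.py 9; python3 lv.py 9; python3 - <<'E'
from h import *
o=robot.observe()
w=save("wrist","w9"); print([ (b["extent"],b["p"]) for b in robot.boxes_of("wedge_large_center","wrist")[:2]])
r=lambda a:cv2.resize(a,(396,300),interpolation=cv2.INTER_CUBIC)
t=cv2.imread("pics/top9.png")[70:230,210:410]; s=cv2.imread("pics/side9.png")[110:275,215:400]
cv2.imwrite("pics/m9.png",np.clip(np.vstack([np.hstack([r(t),r(s)]),np.hstack([r(w[:,:,::-1]),r(cv2.imread("pics/side9.png"))])])*1.3,0,255).astype(np.uint8))
E
```

```text
[0.41420335 0.12518596 0.18915385] (np.float64(-0.2268), np.float64(0.0243)) [ 0.4 -2.2  0.1]
top wedge_large_center [([290.4, 170.0, 309.2, 200.5], 0.9)]
top lamp [([281.6, 83.5, 327.6, 145.4], 0.89)]
top riser [([249.2, 75.2, 365.2, 182.1], 0.69)]
side wedge_large_center [([299.6, 222.8, 320.2, 242.6], 0.82)]
side lamp [([206.0, 163.5, 308.1, 240.7], 0.46)]
side riser [([218.3, 181.6, 333.7, 248.4], 0.73)]
9 shift px 0.625 -7.0 0.869
0.2 predicted level shift px [ 0.79115598 -6.11316109]
0.29 predicted level shift px [ 1.26221988 -9.2817089 ]
[([477.1, 181.2, 543.2, 224.4], 0.69)]
```

View pics/m9.png

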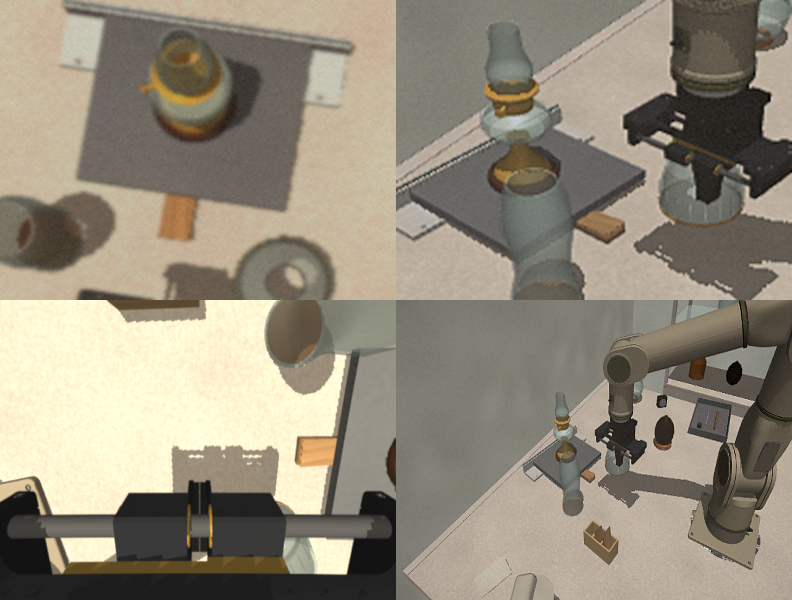

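```bash
python3 - <<'E'
from h import *
o=robot.observe()
for p in [(478,182),(478,223)]: print("thick wrist",loc(wz(p,.024,o)))
for p in [(291,200),(306,202)]: print("thick top",loc(onz("top",p,.024)))
# riser front edge near the wedge in wrist image: darkness step along row 240,160
g=cv2.cvtColor(cv2.imread("pics/w9.png"),cv2.COLOR_BGR2GRAY).astype(int)
for r in (150,165,240,255):
    c=480+np.argmin(np.diff(cv2.GaussianBlur(g[r:r+3].mean(0)[None].astype(np.float32),(5,1),0)[0])[480:600]); print(r,c,"z.034:",loc(wz((c,r),.034,o)))
E
```

```text
thick wrist (np.float64(-0.072), np.float64(0.0257))
thick wrist (np.float64(-0.0662), np.float64(-0.0178))
thick top (np.float64(-0.066), np.float64(0.0153))
thick top (np.float64(-0.065), np.float64(-0.0219))
150 542 z.034: (np.float64(-0.0216), np.float64(0.0587))
165 541 z.034: (np.float64(-0.0198), np.float64(0.0445))
240 525 z.034: (np.float64(-0.0214), np.float64(-0.0324))
255 522 z.034: (np.float64(-0.0216), np.float64(-0.0491))
```

```bash
python3 - <<'E'
from h import *
g=lambda f:cv2.cvtColor(cv2.imread(f"pics/{f}.png"),cv2.COLOR_BGR2GRAY)
s=10; up=lambda a:cv2.resize(a,None,fx=s,fy=s,interpolation=cv2.INTER_CUBIC)
def match(a,b,x0,y0,x1,y1,m=13):
    r=cv2.matchTemplate(up(g(b)[y0-m:y1+m,x0-m:x1+m]),up(g(a)[y0:y1,x0:x1]),cv2.TM_CCOEFF_NORMED);_,v,_,l=cv2.minMaxLoc(r)
    return l[0]/s-m,l[1]/s-m,round(v,3)
P=proj("side",[[.6111,-.0662,.0235],[.6108,-.0662,.034]]);print("side FR corner",P,"pred",P[1]-P[0])
x,yy=P[0].astype(int)
print("side corner",match("side0","side9",x-12,yy-8,x+10,yy+12,8), match("side0","side9",x-25,yy-10,x+8,yy+15,8))
print("trunk ref",match("side0","side9",212,215,236,245,8))
print("top rim",match("top0","top9",286,92,312,114),"bowl low",match("top0","top9",283,118,330,150),"float ref",match("top0","top9",435,255,490,305))
print("side lamp chimney",match("side0","side9",258,122,283,156))
t=np.deg2rad(3);p=[]
for a in (t,0):
    v=np.array([.12-.205,.28+.024]);r=np.array([v[0]*np.cos(a)-v[1]*np.sin(a),v[0]*np.sin(a)+v[1]*np.cos(a)]);q=F+ux*(.205+r[0]);p.append([*q,.01+r[1]])
for n in("top","side"): q=proj(n,p);print(n,"pred chimney top",q[0],q[1]-q[0])
G=g("top9").astype(np.float32)
for z,yo in((.024,-.01),(.024,0),(.024,.01)):
    xs=np.arange(-.10,-.02,.001);W=[[*(F+ux*x+uy*(yo+.001)),z] for x in xs];q=proj("top",W).astype(np.float32)
    pr=cv2.remap(G,q[:,0:1],q[:,1:2],cv2.INTER_LINEAR)[:,0]; d=np.diff(cv2.GaussianBlur(pr[None],(7,1),0)[0]); print("thick end x",yo,xs[np.argsort(d)[:3]].round(3),xs[np.argmin(d[:60])])
E
```

```text
side FR corner [[331.57819029 204.54235876]
 [331.61229975 201.9662216 ]] pred [ 0.03410946 -2.57613716]
side corner (-0.20000000000000018, -1.7000000000000002, 0.925) (-0.09999999999999964, -1.5999999999999996, 0.949)
trunk ref (0.0, 0.0, 0.996)
top rim (0.8000000000000007, -8.1, 0.834) bowl low (0.5999999999999996, -4.300000000000001, 0.838) float ref (0.0, 0.0, 0.998)
side lamp chimney (-3.5, -2.8000000000000007, 0.886)
top pred chimney top [301.41157487 104.9282398 ] [ 1.20538343 -8.89794609]
side pred chimney top [269.26983353 130.07816801] [-4.18301096 -3.39699935]
thick end x -0.01 [-0.059 -0.058 -0.06 ] -0.05899999999999997
thick end x 0 [-0.058 -0.059 -0.057] -0.05799999999999997
thick end x 0.01 [-0.059 -0.06  -0.058] -0.05899999999999997
```

>>> {"fn": "play_rows", "kwargs": {
  "fingers": [1,1,1,1,1,1,1,1],
  "offset": [
    [0.5,-1.5,-4],
    [1,-2.6,-8],
    [3,-3.1,-12],
    [5.5,-3.5,-15.9],
    [8,-3.9,-17.9],
    [11,-4.4,-17.9],
    [13.5,-4.8,-17.9],
    [14.5,-5,-17.9]
  ],
  "delta_rot": [
    [0,0,0],
    [0,0,0],
    [0,0,0],
    [0,0,0],
    [0,0,0],
    [0,0,0],
    [0,0,0],
    [0,0,0]
  ]
}}

```text
t: 23.35
ee_pos: [0.5613, 0.074, 0.008]
orientation: [-0.002, 0.766, 0.643, -0.0]
ft_force: [-0.2, -0.0, -1.2]
grip_width: 0.001
grip_force: 0.0
```

>>> {"fn": "play_rows", "kwargs": {
  "fingers": [1,1,1,1,1,1,1,1],
  "offset": [
    [0.3,-0.05,0],
    [0.6,-0.1,0],
    [0.9,-0.15,0],
    [1.2,-0.2,0],
    [1.5,-0.26,0],
    [1.8,-0.3,0],
    [2,-0.34,0],
    [2,-0.34,0]
  ],
  "delta_rot": [
    [0,0,0],
    [0,0,0],
    [0,0,0],
    [0,0,0],
    [0,0,0],
    [0,0,0],
    [0,0,0],
    [0,0,0]
  ]
}}

```text
t: 24.15
ee_pos: [0.5765, 0.0719, 0.0097]
orientation: [-0.002, 0.765, 0.644, -0.003]
ft_force: [-15.4, 2.8, 10.1]
grip_width: 0.011
grip_force: 7.6
```

>>> {"fn": "play_rows", "kwargs": {
  "fingers": [1,1,1,1,1,1,1,1],
  "offset": [
    [-1,0.17,0],
    [-3.5,0.6,0],
    [-6.5,1.1,0],
    [-9.5,1.6,2],
    [-12,2,6],
    [-14,2.4,10],
    [-16,4,14],
    [-16,5,18]
  ],
  "delta_rot": [
    [0,0,0],
    [0,0,0],
    [0,0,0],
    [0,0,0],
    [0,0,0],
    [0,0,0],
    [0,0,0],
    [0,0,0]
  ]
}}

```text
t: 24.95
ee_pos: [0.4177, 0.1207, 0.1873]
orientation: [-0.0, 0.766, 0.643, -0.002]
ft_force: [0.9, -2.7, 1.7]
grip_width: 0.008
grip_force: 0.0
```

```bash
python3 m.py 10; python3 lv.py 9 10; python3 - <<'E'
from h import *
g=lambda f:cv2.cvtColor(cv2.imread(f"pics/{f}.png"),cv2.COLOR_BGR2GRAY)
s=10; up=lambda a:cv2.resize(a,None,fx=s,fy=s,interpolation=cv2.INTER_CUBIC)
def match(a,b,x0,y0,x1,y1,m=13):
    r=cv2.matchTemplate(up(g(b)[y0-m:y1+m,x0-m:x1+m]),up(g(a)[y0:y1,x0:x1]),cv2.TM_CCOEFF_NORMED);_,v,_,l=cv2.minMaxLoc(r)
    return l[0]/s-m,l[1]/s-m,round(v,3)
print("side corner",match("side0","side10",319,196,341,216,8))
print("top rim",match("top0","top10",286,92,312,114),"from9",match("top9","top10",286,84,312,106,6))
print("side lamp",match("side0","side10",258,122,283,156),"from9",match("side9","side10",254,120,280,153,6))
print("shade/chim top",match("top0","top10",328,198,380,245,6),match("top0","top10",198,174,250,215,6))
G=g("top10").astype(np.float32)
for yo in(-.01,0,.01):
    xs=np.arange(-.10,-.02,.001);q=proj("top",[[*(F+ux*x+uy*(yo+.001)),.024] for x in xs]).astype(np.float32)
    pr=cv2.remap(G,q[:,0:1],q[:,1:2],cv2.INTER_LINEAR)[:,0]; d=np.diff(cv2.GaussianBlur(pr[None],(7,1),0)[0]); print("thick",xs[np.argmin(d[:65])])
E
```

```text
[0.41767412 0.12067385 0.1873257 ] (np.float64(-0.2226), np.float64(0.0205)) [ 0.9 -2.7  1.7]
top wedge_large_center [([291.9, 172.9, 307.8, 196.2], 0.86)]
top lamp [([282.6, 81.9, 329.9, 143.5], 0.65)]
top riser [([246.5, 75.7, 364.7, 179.0], 0.58)]
side wedge_large_center [([302.6, 223.8, 319.2, 243.9], 0.71)]
side lamp [([253.4, 123.0, 289.4, 214.2], 0.98)]
side riser [([221.9, 181.3, 331.1, 245.7], 0.64)]
9 shift px 0.625 -7.0 0.869
10 shift px 0.625 -7.625 0.832
0.2 predicted level shift px [ 0.79115598 -6.11316109]
0.29 predicted level shift px [ 1.26221988 -9.2817089 ]
side corner (-0.20000000000000018, -1.7999999999999998, 0.904)
top rim (0.8000000000000007, -8.8, 0.74) from9 (0.09999999999999964, -0.7000000000000002, 0.927)
side lamp (-4.1, -3.4000000000000004, 0.854) from9 (-0.2999999999999998, -0.20000000000000018, 0.953)
shade/chim top (-0.09999999999999964, 0.0, 0.794) (0.0, 0.0, 0.996)
thick -0.04999999999999996
thick -0.05099999999999996
thick -0.04899999999999996
```

```bash
python3 -c "
from workcell import robot
print(robot.finish_job())"
```

```text
the job is handed in; nothing more can be done
None
```

I handed the job in. The largest wedge lies flat under the middle of the riser's front edge, and by the camera check the riser is level. The gripper is clear, and the lamp, chimney and shade showed no disturbance. No pass or fail result came back.

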